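Complete the spacer set and hold the control box's lid open

ROBOT

A 7-joint arm with a two-finger parallel gripper is mounted at the origin on the work surface. World frame = base frame: x ahead of the robot, y to its left, z up, the work surface at z = 0. Lengths are in m, angles in rad, forces in N, time in s.
With the tool pointing down it reaches from about 0.35 to 0.9 m from the base axis. Payload 7.2 kg.
Tool frame: the origin (TCP) lies midway between the tips of the shut fingers; the grasp point (between the pads) lies ctrl.grip_point_offset behind it (ctrl.grip_point_offset is the distance from the TCP to the grasp point, in m); z points along the fingers, y is the line along which they close (so a half turn about z gives the same grasp; the last joint's range is limited). The gripper opens to 88 mm and grips with 3 to 60 N. Pads are 20 mm wide; open, the fingers measure 115 mm over their backs; the gripper's body (75 mm by 178 mm) begins 61 mm behind the grasp point.
Start: joints at [-1.382, 0.411, -0.013, 1.596, 0.006, 1.134, -0.082], TCP at [0.159, 0.605, 0.223] pointing down, gripper open.
Joint ranges: [-2.95, 2.95], [-0.29, 1.99], [-1.47, 1.44], [0.14, 2.54], [-1.03, 4.17], [0.13, 1.85], [-2.86, 2.86]. Speed limits (rad/s): [2.39, 2.39, 3.01, 3.01, 3.14, 3.14, 3.14].

INTERFACE

Orientations are given as [roll, pitch, yaw] about the fixed x, y, z axes, in that order (R = Rz(yaw) Ry(pitch) Rx(roll)).
In Python, from cell import status, get_image, ctrl, boxes_of, masks_of, place_of gives the robot as it stands. The module is installed in compiled form; this text tells all that it offers.
- The arm moves only by the shell command python3 -m creep 'ROWS' [FORCE]. ROWS is JSON, a list of rows, each a list of 5 numbers: the opening, from 0 (shut) to 1 (fully open), then the shift along the tool's x, y, z in m, then the turn about the tool's z in rad. A call has exactly 5 rows; each row shifts and turns the commanded pose from where the row before left it, along the tool's axes as they then stand; what a row does not reach is not made up. A row lasts 1/10 s, in which the tool goes at most 50 mm and 8.59 degrees, less where a joint would pass 70% of its speed; a pose out of reach is approached as far as the arm can. A call is refused whole if a number of a shift passes 0.05 or a number of a turn 0.15, either way. A call with a gripper value outside its range is refused whole. The fingers move at their own pace and stop on an object; FORCE is the grip in N (left out, the last holds). Time passes only in rows, so rows that do not move let the fingers close, or fill a call up. It gives the time, the measured TCP pose, the force, the opening and the grip force at its end, in the units of the state.
- status.get_obs(): the state, without advancing time (a new reading comes with each control period).
- get_image(name): name is "scene" or "top" or "wrist"; returns a dict with "pixels" (480x640x3 uint8, red, green, blue), "range_z" (480x640 float32, m along the optical axis (not along the pixel's ray), 0 where there is no reading), "fov_y" (degrees; the focal length in pixels is half the picture's height over the tangent of half this angle, whatever the lens; pixels are square), "cx", "cy" (the principal point, pixels), "position" and "orientation" of the camera in the world; the wrist camera has in their place "T_tool_cam" (4x4, takes a point from camera to tool coordinates, whose origin is the TCP and whose axes are the flange's). Camera axes: x right, y down, z forward; pixel columns grow to the right and rows downward; lengths in m; the calibration is good to about 2 mm. A picture is of the moment at which its call begins: read the wrist's pose just before it.
- ctrl.close_job(): hands the job in; it is judged then, once.
Trained networks look in a picture, given as the dict that the camera call returned (one of the last four; its "shot" number tells which), for a name from the list of things; names that differ only in an ending like _2 or _b are one class to them, and where a whole thing is asked for, a point or a joint stands for the part that bears it (a point fixed in the world has none). Each returns a list of dicts, best first, with "conf" (0 to 1); they miss things now and then, are a little off and sometimes report something else, mostly with a low value. They report only what shows in the picture. A call takes as long as a camera call. They do not tell look-alikes from the thing itself.
- boxes_of(picture, target): "extent" ([left, top, right, bottom] in pixels, round what is visible of it).
- masks_of(picture, target): "mask" (480x640 bool, what is visible of it) and "extent" ([left, top, right, bottom] in pixels, round what is visible of it).
- place_of(picture, target): "xy" ([column, row] in pixels: a listed point, or the origin of a listed thing).
The state is a dict: "t": time; "joints": joint angles; "qd": joint speeds; "effort": joint torques, N m; "ee_pos": TCP position; "ee_rot": TCP orientation; "wrist_force": force on the tool from outside, world axes, zero at the start; "ft_torque": the same for the moment, N m; "opening": opening from 0.0 (shut) to 1.0 (fully open); "grip_force": force on a finger pad.
Only numpy, scipy, OpenCV 4.12 (cv2) and the standard library are available. Lean on these libraries where they do the work, as an engineer would, in place of code of your own. Each camera call takes 0.05 s, during which the arm holds its last target. There are 200 camera calls.

TASK

I need four equal spacers for the power supply inside the grey control box: of the three loose ones on the bench, pick the one as long as those in the black parts tray, stand it upright in the tray's empty compartment and let go of it. Then lift the box's lid by its bow handle and hold it open at 60 degrees from shut, give or take 6, so that I can get both hands in; it falls shut by itself, so finish while you are still holding it there. Leave all the other things where they are.

Things in the scene. Friction and masses are not known exactly. Their poses are not given: they have to be found in the camera images.
- cbox: grey sheet-steel control box lying on its back, fixed, 200 (its x) x 300 (its y) x 120 mm high; origin at the centre of its underside; its -x side (five cable entries and a key switch) is the front, more or less towards the robot; the lid is on top, hinged along the rear (+x) edge
- lid (a joint): angle of the control box's lid in rad: 0 shut, growing as its front edge swings up and back, stop at 1.4 (80 degrees); the lid is a 3 mm plate of about 0.7 kg, level when shut with its top face 123.5 mm above the table, and falls shut from every angle when let go (no spring, no stay)
- lid_handle (a point): middle of the bar of the lid's bow handle: round bar of 12 mm diameter along the box's y axis, 110 mm between its two legs, bar axis 35 mm above the lid's top face, 26 mm behind the lid's front edge (178 mm ahead of the hinge axis, 38 mm above it when shut, 158.5 mm above the table); the point turns with the lid; its y axis lies along the bar
- lid_hinge (a point): middle of the lid's hinge axis, at the box's rear top edge, 120.5 mm above the table; the axis is the box's y axis; the point turns with the lid
- tray: black shallow plastic parts tray, fixed to the table, 130 x 130 x 16 mm, floor and walls 3 mm, one divider each way: four compartments of 60 x 60 mm, 64 mm centre to centre; origin at the centre of its underside
- tray_free (a point): centre of the floor (3 mm above the table) of the tray's one empty compartment, the one towards the tray's -x and -y; axes as the tray's
- spacer_30: loose round aluminium spacer with a small bore, 24 mm diameter, 30 mm long, standing on the table; origin at the centre of its underside, z up along it
- spacer_40: loose round aluminium spacer with a small bore, 24 mm diameter, 40 mm long (same as the three in the tray), about 40 g, standing on the table; origin at the centre of its underside, z up along it
- spacer_50: loose round aluminium spacer with a small bore, 24 mm diameter, 50 mm long, standing on the table; origin at the centre of its underside, z up along it
- set1: spacer of the set, 24 mm diameter, 40 mm long, standing in the tray's far left (+x, +y) compartment; origin at the centre of its underside
- set2: spacer of the set, 24 mm diameter, 40 mm long, standing in the tray's far right (+x, -y) compartment; origin at the centre of its underside
- set3: spacer of the set, 24 mm diameter, 40 mm long, standing in the tray's near left (-x, +y) compartment; origin at the centre of its underside
- screwdriver: screwdriver with a red handle, 190 mm, loose, to be left alone; origin at its underside
- brush: hand brush with a wooden handle, loose, to be left alone; origin at its underside
- carton: small white and red carton, 45 x 85 x 25 mm, loose, to be left alone; origin at its underside
- footswitch: grey foot switch, 105 x 75 x 45 mm, loose, to be left alone; origin at its underside
- screwjar: clear jar of 64 mm diameter with a white cap, 75 mm high, loose, to be left alone; origin at its underside
- gland: black plastic cable gland standing on end, 30 mm diameter, 36 mm high, loose, to be left alone; origin at its underside
Mind the look-alikes: they are no part of the job. Of the things that look like the tray, the largest one is meant.

How it is judged:
On the way, in this order (a step that is already met when the one before it is completed fails the run):
1. the 40 mm spacer stands released in the tray's empty compartment while the lid is still shut (x of spacer_40 in the frame of tray_free between -0.022 and 0.022 m and y of spacer_40 in the frame of tray_free between -0.022 and 0.022 m and z of spacer_40 in the frame of tray_free between -0.004 and 0.004 m and angle between spacer_40's own z axis and vertical below 0.12 rad and linear speed of spacer_40 below 0.02 m/s and contact force between spacer_40 and the fingers below 0.1 N and value of joint lid below 0.08 rad), for 0.2 s.
2. the fingers have the lid lifted by 20 degrees or more (value of joint lid above 0.349066 rad and contact force between lid and the fingers above 0.5 N), for 0.2 s.
At the end, for the whole second after the job is handed in: 40 mm spacer upright (7 deg), released, at rest in the empty compartment; lid still at 54 to 66 degrees for the last second, held by the fingers (over 0.5 N), no loose thing against it; all other things within 30 mm of their start (x of spacer_40 in the frame of tray_free between -0.022 and 0.022 m and y of spacer_40 in the frame of tray_free between -0.022 and 0.022 m and z of spacer_40 in the frame of tray_free between -0.004 and 0.004 m and angle between spacer_40's own z axis and vertical below 0.12 rad and linear speed of spacer_40 below 0.02 m/s and contact force between spacer_40 and the fingers below 0.1 N and value of joint lid between 0.942478 and 1.15192 rad and velocity of joint lid between -0.1 and 0.1 rad/s and contact force between lid and the fingers above 0.5 N and distance of each of spacer_30, spacer_50, screwdriver, brush, carton, footswitch, screwjar, gland, set1, set2, set3 from where it was at the start of the episode below 0.03 m and contact force between lid and screwdriver below 0.1 N and contact force between lid and brush below 0.1 N and contact force between lid and carton below 0.1 N and contact force between lid and footswitch below 0.1 N and contact force between lid and screwjar below 0.1 N and contact force between lid and gland below 0.1 N and contact force between lid and spacer_30 below 0.1 N and contact force between lid and spacer_50 below 0.1 N and contact force between lid and spacer_40 below 0.1 N); the arm keeps its last pose, push and grip.
It fails at once if another thing than the 40 mm spacer is moved by more than 30 mm (distance of any of spacer_30, spacer_50, screwdriver, brush, carton, footswitch, screwjar, gland, set1, set2, set3 from where it was at the start of the episode above 0.03 m).
It also fails if it takes over 54 s, if anything falls off the work surface, if the arm or the gripper's body presses on something with over 40 N, if the wrist force passes 120 N, or if a joint passes its speed limit or range.

## Working session

There is one attempt and no reset: what is moved stays moved. The work goes in short steps, Python scripts to look and compute and a shell command to move; the robot and the scene stay as the last step left them, time stands still between calls to the robot, and variables do not carry over. Pictures are saved under pics/ and viewed, at most 10 in all, crops included, and the job is handed in when it is done.

```bash
mkdir -p pics; cat > h.py <<'E'
import numpy as np, cv2
from scipy.spatial.transform import Rotation as R
from cell import status,get_image,ctrl,boxes_of,masks_of,place_of
def Rm(o):
    o=np.array(o,float)
    return o if o.shape==(3,3) else (R.from_euler('xyz',o) if o.size==3 else R.from_quat(o)).as_matrix()
def cam(name):
    s=status.get_obs(); p=get_image(name)
    if 'T_tool_cam' in p:
        T=np.eye(4);T[:3,:3]=Rm(s['ee_rot']);T[:3,3]=s['ee_pos'];T=T@np.array(p['T_tool_cam'])
    else:
        T=np.eye(4);T[:3,:3]=Rm(p['orientation']);T[:3,3]=p['position']
    p['T']=T;p['f']=240/np.tan(np.radians(p['fov_y'])/2); return p
def ray(p,uv):
    return p['T'][:3,:3]@np.array([(uv[0]-p['cx'])/p['f'],(uv[1]-p['cy'])/p['f'],1.])
def atz(p,uv,z):
    d=ray(p,uv);o=p['T'][:3,3];return o+d*(z-o[2])/d[2]
def cloud(p):
    v,u=np.mgrid[:480,:640];z=p['range_z']
    c=np.stack([(u-p['cx'])/p['f']*z,(v-p['cy'])/p['f']*z,z],-1)
    return c@p['T'][:3,:3].T+p['T'][:3,3]
def save(p,fn,box=None,k=1):
    im=p['pixels'][...,::-1]
    if box: im=im[box[1]:box[3],box[0]:box[2]]
    cv2.imwrite('pics/'+fn,cv2.resize(im,None,fx=k,fy=k,interpolation=cv2.INTER_CUBIC))
E
python3 - <<'E'
from h import *
np.set_printoptions(precision=3,suppress=True)
s=status.get_obs();print(s,ctrl.grip_point_offset)
for n in('top','scene'):
    p=cam(n);save(p,n+'0.png');C=cloud(p);print(n,p['T'][:3,3],p['f'])
    for t in['cbox','tray','spacer_30','spacer_40','spacer_50','set1','lid_handle','lid_hinge','tray_free','gland','screwjar','footswitch']:
        r=[]
        for d in masks_of(p,t)[:8]:
            m=d['mask']&(p['range_z']>0);q=C[m]
            r.append((round(d['conf'],2),[int(x) for x in d['extent']],np.median(q,0).round(3).tolist() if len(q) else None,np.percentile(q[:,2],98).round(3) if len(q) else None))
        print(t,*r,sep='\n   ')
        print('   place',[(round(d['conf'],2),np.round(d['xy'],1).tolist()) for d in place_of(p,t)[:4]])
E
```

```text
{'t': 0.0, 'joints': array([-1.382,  0.412, -0.013,  1.597,  0.006,  1.134, -0.082]), 'qd': array([ 0.   ,  0.001,  0.   ,  0.001, -0.001,  0.   ,  0.   ]), 'effort': array([ -0.003, -58.796,   0.64 , -29.107,  -0.054,   0.019,   0.   ]), 'ee_pos': array([0.159, 0.604, 0.222]), 'ee_rot': array([-3.14 ,  0.   ,  2.885]), 'wrist_force': array([-0.719, -0.654,  0.014]), 'ft_torque': array([-0.032,  0.028,  0.016]), 'grip_force': 0.0, 'opening': 1.0004188558233136} 0.0187
top [ 0.299 -0.016  1.404] 457.76754967703715
cbox
   (0.6, [298, 198, 417, 287], [0.541, -0.136, 0.124], np.float64(0.161))
   place [(0.74, [355.0, 243.4]), (0.31, [366.6, 265.1])]
tray
   (0.83, [271, 150, 308, 190], [0.809, 0.063, 0.004], np.float64(0.015))
   (0.79, [341, 151, 384, 190], [0.789, -0.175, 0.004], np.float64(0.016))
   (0.7, [222, 203, 274, 257], [0.599, 0.188, 0.005], np.float64(0.021))
   place [(0.93, [288.5, 169.2]), (0.75, [360.9, 168.5]), (0.72, [249.6, 229.9]), (0.2, [268.4, 292.5])]
spacer_30
   (0.4, [262, 287, 275, 295], [0.413, 0.125, 0.049], np.float64(0.054))
   place [(0.62, [269.7, 290.
[... 3424 characters left out ...]
.006], np.float64(0.018))
   (0.65, [326, 344, 394, 395], [0.805, 0.062, 0.004], np.float64(0.014))
   (0.65, [209, 342, 276, 391], [0.785, -0.177, 0.004], np.float64(0.013))
   (0.61, [361, 239, 369, 265], [0.42, 0.127, 0.028], np.float64(0.052))
   place [(0.92, [382.0, 296.3]), (0.82, [228.0, 363.6]), (0.8, [341.7, 369.7])]
gland
   (0.76, [407, 332, 423, 352], [0.758, 0.183, 0.028], np.float64(0.039))
   (0.2, [430, 253, 439, 268], [0.464, 0.302, 0.028], np.float64(0.043))
   place [(0.55, [413.9, 348.3]), (0.22, [270.0, 277.3])]
screwjar
   place [(0.82, [480.0, 263.8])]
footswitch
   (0.9, [87, 279, 127, 318], [0.591, -0.495, 0.029], np.float64(0.041))
   place [(0.64, [108.1, 298.9])]
```

View pics/top0.png

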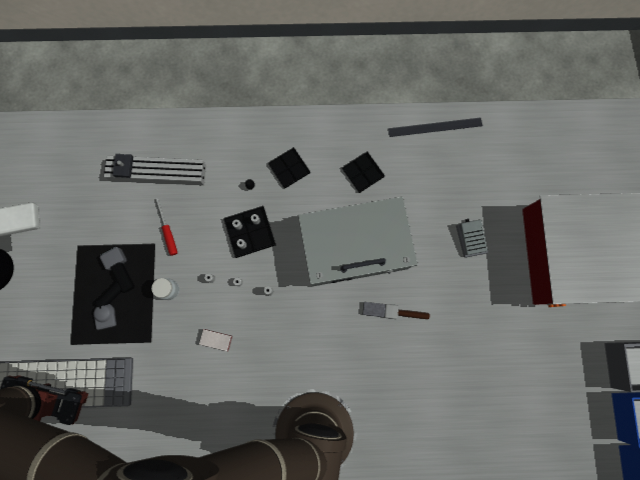

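View pics/scene0.png

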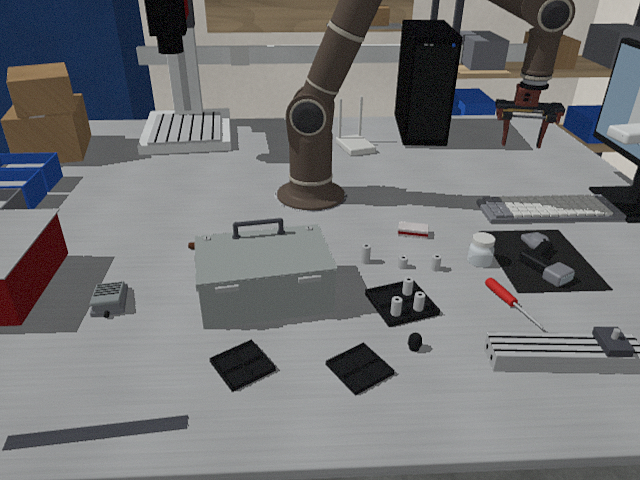

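```bash
python3 - <<'E'
from h import *
np.set_printoptions(precision=4,suppress=True)
p=cam('top');C=cloud(p);z=C[...,2]
# box lid rect, bar
m=(abs(z-.124)<.006)&(p['range_z']>0);n,l,st,ce=cv2.connectedComponentsWithStats(m.astype(np.uint8))
i=1+st[1:,4].argmax();q=C[l==i][:,:2].astype(np.float32);print('lid rect',cv2.minAreaRect(q),st[i])
m=(z>.148)&(z<.175)&(p['range_z']>0);v,u=np.nonzero(m);sel=(abs(C[m][:,0]-.54)<.2)&(abs(C[m][:,1]+.135)<.2)
q=C[m][sel];print('bar',len(q),cv2.minAreaRect(q[:,:2].astype(np.float32)),q.mean(0))
# spacer-like blobs
m=(z>.02)&(z<.09)&(p['range_z']>0);n,l,st,ce=cv2.connectedComponentsWithStats(m.astype(np.uint8))
for i in range(1,n):
    if 8<st[i,4]<2000:
        q=C[l==i];t=q[q[:,2]>q[:,2].max()-.008];print(st[i],'c',q[:,:2].mean(0),'top',np.percentile(q[:,2],[50,90]),len(t))
# tray
q=None
d=masks_of(p,'tray')
for k in d:
    e=k['extent'];q=C[k['mask']&(z<.03)&(z>-.01)][:,:2].astype(np.float32);print(e,cv2.minAreaRect(q))
print('tray_free',[(k['conf'],atz(p,k['xy'],.003)) for k in place_of(p,'tray_free')],[atz(p,k['xy'],0) for k in place_of(p,'tray')])
print('handle',[(k['conf'],atz(p,k['xy'],.1585)) for k in place_of(p,'lid_handle')],[atz(p,k['xy'],.1205) for k in place_of(p,'lid_hinge')])
E
```

```text
lid rect ((0.5474393367767334, -0.13672880828380585), (0.2077023983001709, 0.30864661931991577), 8.781879425048828) [ 298  197  120   88 7187]
bar 193 ((0.47048652172088623, -0.14843426644802094), (0.01243082620203495, 0.12120001018047333), 9.235420227050781) [ 0.4701 -0.1474  0.1636]
[245 179  10  10  73] c [0.7485 0.1842] top [0.0336 0.0394] 33
[ 522  202   38  105 1135] c [ 0.4944 -0.6708] top [0.0568 0.0839] 152
[251 214   8  10  59] c [0.6347 0.1662] top [0.0419 0.0469] 33
[232 219   9  10  63] c [0.6199 0.2221] top [0.0416 0.046 ] 36
[460 219  27  36 707] c [ 0.5616 -0.502 ] top [0.0342 0.0413] 65
[162 225  14  30 184] c [0.5788 0.432 ] top [0.0241 0.0284] 59
[236 239   9   9  61] c [0.5584 0.2085] top [0.0425 0.0469] 38
[  93  247   41   82 1368] c [0.4414 0.593 ] top [0.0334 0.0388] 363
[  2 254   8  12  36] c [0.5288 0.9204] top [0.0226 0.024 ] 36
[  0 263   9  13  35] c [0.5006 0.9232] top [0.0227 0.0248] 35
[312 267  98  19 142] c [ 0.4479 -0.1487] top [0.0467 0.0702] 6
[204 273  10   9  59] c [0.4576 0.3035] top [0.0396 0.0432] 40
[  0 278   6   4  10] c [0.4691 0.9248] t
[... 1173 characters left out ...]
289658), 57.536399841308594)
[268.1, 149.4, 309.9, 193.0] ((0.8085591793060303, 0.06050720810890198), (0.10105563700199127, 0.10230801999568939), 31.839929580688477)
[361.5, 303.3, 426.8, 318.7] ((0.34355589747428894, -0.25335168838500977), (0.1967061460018158, 0.04540269821882248), 81.87492370605469)
tray_free [(0.91, array([0.5658, 0.1505, 0.003 ])), (0.65, array([ 0.7804, -0.2122,  0.003 ])), (0.63, array([0.7958, 0.0311, 0.003 ]))] [array([0.7989, 0.0597, 0.    ]), array([ 0.7847, -0.1728,  0.    ]), array([0.6082, 0.1792, 0.    ]), array([0.4534, 0.2978, 0.    ])]
handle [(0.76, array([ 0.4686, -0.1619,  0.1585]))] [array([ 0.5234, -0.1283,  0.1205]), array([ 0.6394, -0.1275,  0.1205])]
```

Top view: the three loose spacers are at (207,278), (236,281) and (268,290). Their tops read about 43, 34 and 53 mm. The set spacers, which stand 3 mm up in the tray, read about 46, so **(207,278) is the 40 mm one**. Possible confusions are the other two loose spacers, the set spacers at (236,224), (255,218) and (240,244), and the black gland at (248,185). The tray is the one at (248,232), with 130 mm sides. The two ~100 mm trays at (288,168) and (361,172) are look-alikes. I'll move over the chosen spacer for a close check.

```bash
python3 -m creep '[[1,-0.0365,-0.0218,0,0],[1,-0.0365,-0.0218,0,0],[1,-0.0365,-0.0218,0,0],[1,-0.0365,-0.0218,0,0],[1,-0.0365,-0.0218,0,0]]' 20; python3 -m creep '[[1,-0.0365,-0.0218,0,0],[1,-0.0365,-0.0218,0,0],[1,-0.0365,-0.0218,0,0],[1,-0.0365,-0.0218,0,0],[1,-0.0365,-0.0218,0,0]]'; python3 -m creep '[[1,0,0,0,-0.145],[1,0,0,0,-0.145],[1,0,0,0,-0.145],[1,0,0,0,-0.145],[1,0,0,0,-0.145]]';python3 -m creep '[[1,0,0,0,-0.145],[1,0,0,0,-0.145],[1,0,0,0,-0.145],[1,0,0,0,-0.145],[1,0,0,0,0]]'
cat > look.py <<'E'
from h import *
np.set_printoptions(precision=4,suppress=True)
import sys
def wr(fn,yaw=None,zs=.04):
    s=status.get_obs();print(s['t'],s['ee_pos'],s['ee_rot'],s['opening'],s['joints'])
    p=cam('wrist');save(p,fn);C=cloud(p);z=C[...,2]
    m=(z>.022)&(z<.09)&(p['range_z']>0);n,l,st,ce=cv2.connectedComponentsWithStats(m.astype(np.uint8))
    for i in range(1,n):
        if 150<st[i,4]<20000:
            q=C[l==i];h=np.percentile(q[:,2],90);t=(l==i)&(z>h-.006)
            c=cv2.findContours(t.astype(np.uint8),0,2)[0];c=max(c,key=len);(u,v),r=cv2.minEnclosingCircle(c)
            print('blob px',(round(u),round(v)),'h',h.round(4),'circ',atz(p,(u,v),h)[:2],'mean',C[t].mean(0)[:2],'D',2*r/p['f']*(p['T'][2,3]-h))
    print('z table',np.median(z[(abs(z)<.02)]))
    return p,C
E
python3 - <<'E'
from look import *
p,C=wr('w1.png')
print([(k['conf'],k['xy'],atz(p,k['xy'],0)) for k in place_of(p,'spacer_40')])
E
```

```text
t: 3.3
ee_pos: [0.3086, 0.4514, 0.2228]
ee_rot: [3.141, 0.0, 2.885]
wrist_force: [0.6, 0.4, -0.4]
opening: 1.001
grip_force: 0.0
t: 3.8
ee_pos: [0.4575, 0.2996, 0.2229]
ee_rot: [3.141, 0.0, 2.885]
wrist_force: [0.4, 0.6, 0.2]
opening: 0.998
grip_force: 0.0
t: 4.3
ee_pos: [0.4565, 0.3009, 0.2227]
ee_rot: [3.142, 0.0, -2.667]
wrist_force: [-0.3, 0.1, -0.6]
opening: 0.999
grip_force: 0.0
t: 4.8
ee_pos: [0.4565, 0.3009, 0.2227]
ee_rot: [3.142, 0.0, -2.091]
wrist_force: [-0.5, 0.2, 1.0]
opening: 1.0
grip_force: 0.0
4.8 [0.4565 0.3009 0.2227] [ 3.1416  0.0002 -2.0913] 1.0000116644199717 [-0.6329  0.2798 -0.0473  1.7859  0.0147  1.076   1.9357]
blob px (12, 15) h 0.0566 circ [0.5877 0.0234] mean [0.5878 0.0195] D 0.03653779404217198
blob px (263, 20) h 0.0507 circ [0.4129 0.1266] mean [0.4132 0.1262] D 0.032343839379389665
blob px (479, 106) h 0.0256 circ [0.2726 0.2823] mean [0.2732 0.2826] D 0.11174506272237378
blob px (292, 140) h 0.0309 circ [0.4435 0.2194] mean [0.4435 0.2193] D 0.02522621515477918
blob px (184, 190) h 0.0437 circ [0.5574 0.2074] mean [0.558  0.2076] D 0.02528478785330
[... 328 characters left out ...]
an [0.7468 0.1832] D 0.026770712100349776
blob px (408, 322) h 0.0751 circ [0.43   0.4267] mean [0.44   0.4246] D 0.044475362483826116
blob px (634, 314) h 0.03 circ [0.2059 0.574 ] mean [0.2118 0.5701] D 0.06352061754683229
blob px (287, 354) h 0.0258 circ [0.5761 0.4266] mean [0.5732 0.428 ] D 0.07227523175194021
blob px (395, 428) h 0.0381 circ [0.5101 0.5783] mean [0.516  0.5888] D 0.0694552999064643
blob px (180, 467) h 0.0452 circ [0.7723 0.4905] mean [0.7745 0.4903] D 0.0313437100786187
z table -7.958445201572406e-05
[(0.85, [297.0, 138.5], array([0.4401, 0.2203, 0.    ])), (0.78, [323.7, 212.9], array([0.4553, 0.3036, 0.    ])), (0.73, [268.8, 36.7], array([0.4151, 0.1256, 0.    ]))]
```

View pics/w1.png

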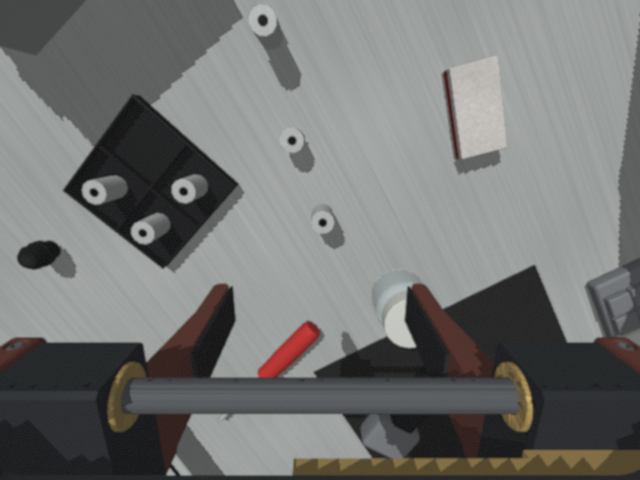

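The crop confirms it: the spacer at (322,221) measures 40.6 mm, against 30.9 mm at (292,140) and 50.7 mm at (263,20). The empty compartment is at about (145,135). Next I descend, and measure the tray from this picture's geometry.

```bash
python3 - <<'E'
from h import *
np.set_printoptions(precision=4,suppress=True)
p=cam('wrist');C=cloud(p);z=C[...,2];v,u=np.mgrid[:480,:640]
g=p['pixels'].astype(int).max(-1)
m=(u>50)&(u<250)&(v>85)&(v<275)&(g<70)&(z<.025)
for lo in(.008,.011):
    q=C[m&(z>lo)&(z<.02)][:,:2].astype(np.float32);r=cv2.minAreaRect(q);print('rim',len(q),r,cv2.boxPoints(r))
d=[k for k in masks_of(p,'tray')][:1]
print([(k['conf'],k['extent']) for k in d],[(k['conf'],k['xy'],atz(p,k['xy'],.003)) for k in place_of(p,'tray_free')],[(k['conf'],atz(p,k['xy'],0)) for k in place_of(p,'tray')])
# compartment floor
f=(m&(abs(z-.003)<.0035)).astype(np.uint8);n,l,st,ce=cv2.connectedComponentsWithStats(f)
for i in range(1,n):
    if st[i,4]>200:q=C[l==i][:,:2].astype(np.float32);print('floor',st[i],cv2.minAreaRect(q))
E
python3 -m creep '[[0.6,-0.0014,0.0004,0.04,0],[0.6,0,0,0.04,0],[0.6,0,0,0.04,0],[0.6,0,0,0.03,0],[0.6,0,0,0.02,0]]'
python3 -m creep '[[0.6,0,0,0.015,0],[0.6,0,0,0.012,0],[0.6,0,0,0.0075,0],[0.6,0,0,0.0025,0],[0.6,0,0,0,0]]'
python3 -m creep '[[0.1,0,0,0,0],[0.1,0,0,0,0],[0.1,0,0,0,0],[0.1,0,0,0,0],[0.1,0,0,0,0]]' 20
python3 -m creep '[[0.1,0,0,0,0],[0.1,0,0,0,0],[0.1,0,0,-0.005,0],[0.1,0,0,-0.015,0],[0.1,0,0,-0.02,0]]'
```

```text
rim 3342 ((0.6390316486358643, 0.19680733978748322), (0.21194370090961456, 0.1296999603509903), 16.71102523803711) [[0.5189 0.2284]
 [0.5562 0.1042]
 [0.7592 0.1652]
 [0.7219 0.2894]]
rim 2712 ((0.6390222907066345, 0.1968516707420349), (0.21189115941524506, 0.12971962988376617), 16.752458572387695) [[0.5189 0.2284]
 [0.5563 0.1042]
 [0.7592 0.1653]
 [0.7218 0.2895]]
[(0.7, [64.8, 93.6, 238.1, 269.1])] [(0.82, [144.6, 142.4], array([0.5792, 0.1434, 0.003 ])), (0.58, [295.9, 139.1], array([0.4407, 0.2204, 0.003 ]))] [(0.74, array([0.5957, 0.1848, 0.    ])), (0.48, array([0.7523, 0.1848, 0.    ])), (0.45, array([0.2768, 0.2861, 0.    ]))]
floor [ 104  102   79   82 3275] ((0.5814156532287598, 0.144155815243721), (0.058062516152858734, 0.058957528322935104), 16.259557723999023)
floor [ 155  147   77   77 2184] ((0.5630104541778564, 0.20600134134292603), (0.058171436190605164, 0.06001286953687668), 16.52031898498535)
floor [  72  151   75   76 1848] ((0.6429086327552795, 0.162600576877594), (0.057430386543273926, 0.05901101604104042), 16.57967758178711)
floor [ 121  193   74   71 1797] ((0.6245725750923157, 0.22455167770385742), (0.05690936744213104, 0.06000760197639465), 16.662925720214844)
t: 5.6
ee_pos: [0.4558, 0.3018, 0.0503]
ee_rot: [3.141, -0.002, -2.095]
wrist_force: [0.4, -0.1, -0.0]
opening: 0.614
grip_force: 0.0
t: 6.1
ee_pos: [0.4569, 0.3025, 0.0158]
ee_rot: [-3.141, 0.0, -2.094]
wrist_force: [0.1, 0.3, -0.5]
opening: 0.598
grip_force: 0.0
t: 6.6
ee_pos: [0.4569, 0.3025, 0.016]
ee_rot: [-3.141, 0.0, -2.093]
wrist_force: [-0.1, -0.1, 2.4]
opening: 0.27
grip_force: 20.0
t: 7.1
ee_pos: [0.456, 0.3018, 0.0553]
ee_rot: [3.141, -0.002, -2.093]
wrist_force: [0.3, -0.2, -0.5]
opening: 0.269
grip_force: 20.0
```

```bash
python3 -m creep '[[0.1,0,0,-0.025,0],[0.1,0,0,-0.02,0],[0.1,0.0075,-0.0187,0,0],[0.1,0.015,-0.0374,0,0],[0.1,0.015,-0.0374,0,0]]'
python3 -m creep '[[0.1,0.015,-0.0374,0,0],[0.1,0.015,-0.0374,0,0],[0.1,0.0075,-0.0187,0,0],[0.1,0,0,0,0],[0.1,0,0,0,0]]'
python3 - <<'E'
from look import *
p,C=wr('w2.png')
E
```

```text
t: 7.6
ee_pos: [0.5194, 0.223, 0.1011]
ee_rot: [-3.142, 0.001, -2.091]
wrist_force: [0.1, -0.5, -1.0]
opening: 0.266
grip_force: 20.0
t: 8.1
ee_pos: [0.5809, 0.1442, 0.1004]
ee_rot: [3.141, -0.0, -2.094]
wrist_force: [-0.6, 0.2, -0.3]
opening: 0.273
grip_force: 20.0
8.1 [0.5809 0.1442 0.1004] [ 3.1407 -0.0002 -2.094 ] 0.2733450152134203 [-0.3199  0.4942 -0.0053  1.7844  0.0026  0.8638  2.2921]
blob px (197, 68) h 0.085 circ [0.575 0.018] mean [0.5751 0.0178] D 0.1031933169046768
blob px (560, 104) h 0.0503 circ [0.4154 0.1251] mean [0.4146 0.1251] D 0.031706677500662424
blob px (543, 252) h 0.0303 circ [0.4452 0.2179] mean [0.4446 0.218 ] D 0.02556902824654227
blob px (393, 320) h 0.0434 circ [0.5589 0.2055] mean [0.5589 0.2061] D 0.021280052295320748
blob px (264, 319) h 0.0434 circ [0.6369 0.159 ] mean [0.6384 0.1576] D 0.017882376623552056
blob px (328, 370) h 0.0433 circ [0.6189 0.2186] mean [0.618  0.2171] D 0.019949767411885633
z table -0.00011197782217547969
```

View pics/w2.png

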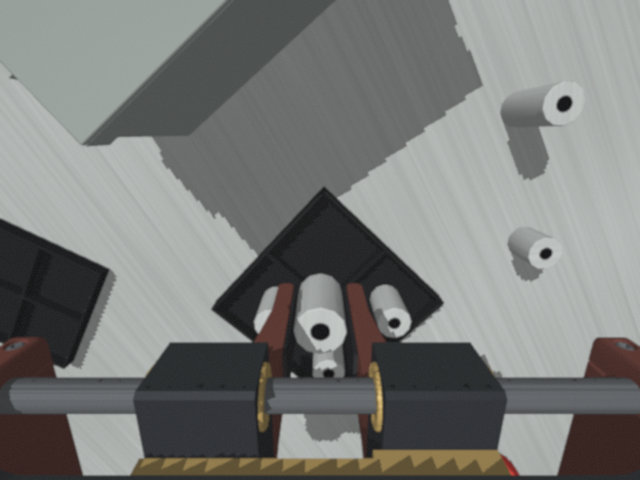

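The spacer is held upright between the fingers at (320,310). The tray's empty compartment, near (320,240), lies below it. I lower it, release and withdraw.

```bash
python3 -m creep '[[0.1,0,0,0.025,0],[0.1,0,0,0.025,0],[0.1,0,0,0.018,0],[0.1,0,0,0.008,0],[0.1,0,0,0.0035,0]]'
python3 -m creep '[[0.1,0,0,0.0016,0],[0.1,0,0,0,0],[0.45,0,0,0,0],[0.45,0,0,0,0],[0.45,0,0,0,0]]'
python3 -m creep '[[0.45,0,0,0,0],[0.45,0,0,-0.01,0],[0.45,0,0,-0.03,0],[0.45,0,0,-0.05,0],[0.45,0,0,-0.05,0]]'
python3 -m creep '[[0.45,0,0,-0.05,0],[0.45,-0.02,0,-0.03,0],[0.45,-0.03,0,0,0],[0.45,0,0,0,0],[0.45,0,0,0,0]]'
python3 - <<'E'
from look import *
p,C=wr('w3.png')
q=cam('scene');save(q,'s3.png',(340,220,460,350),4)
E
```

```text
t: 8.65
ee_pos: [0.5803, 0.1454, 0.0205]
ee_rot: [3.14, -0.001, -2.091]
wrist_force: [-0.1, 0.4, 0.2]
opening: 0.269
grip_force: 20.0
t: 9.15
ee_pos: [0.5817, 0.1441, 0.02]
ee_rot: [-3.141, 0.001, -2.094]
wrist_force: [0.4, 0.3, -0.7]
opening: 0.444
grip_force: 0.0
t: 9.65
ee_pos: [0.5807, 0.1438, 0.1613]
ee_rot: [3.141, -0.001, -2.093]
wrist_force: [1.0, 0.2, 1.3]
opening: 0.451
grip_force: 0.0
t: 10.15
ee_pos: [0.6059, 0.1876, 0.2396]
ee_rot: [3.141, -0.0, -2.092]
wrist_force: [-0.6, -0.7, -0.4]
opening: 0.451
grip_force: 0.0
10.15 [0.6059 0.1876 0.2396] [ 3.1413 -0.0005 -2.0923] 0.4509492243488632 [-0.3733  0.4143 -0.0046  1.5505  0.0021  1.1774  2.2418]
blob px (243, 34) h 0.0838 circ [0.5814 0.0183] mean [0.5822 0.0187] D 0.09438573763528034
blob px (472, 57) h 0.0504 circ [0.4149 0.1256] mean [0.4144 0.1255] D 0.031584525602285814
blob px (632, 137) h 0.0255 circ [0.2897 0.2776] mean [0.2893 0.2786] D 0.09331493919661935
blob px (471, 163) h 0.0304 circ [0.445  0.2183] mean [0.4445 0.2186] D 0.02675700066138195
blob px (319, 169) h 0.0438 circ [0.5836 0.1436] mean [0.5838 0.1437] D 0.02458494541551887
blob px (370, 210) h 0.0436 circ [0.5593 0.2065] mean [0.5592 0.2068] D 0.023510663403728788
blob px (286, 212) h 0.0435 circ [0.6351 0.1643] mean [0.6352 0.1646] D 0.023457839428061115
blob px (325, 249) h 0.0436 circ [0.6199 0.2201] mean [0.62   0.2204] D 0.022536628609398746
blob px (210, 272) h 0.0366 circ [0.7463 0.1817] mean [0.7481 0.1823] D 0.024434932788126747
blob px (578, 332) h 0.0749 circ [0.4283 0.4256] mean [0.429  0.4263] D 0.05391973094290469
blob px (292, 436) h 0.0457 circ [0.7816 0.4185] mean [0.792  0.4171] D 0.07911383119249592
blob px (554, 435) h 0.0376 circ [0.4883 0.5959] mean [0.4926 0.5883] D 0.05299539809716196
z table -9.947218871131369e-05
```

View pics/s3.png

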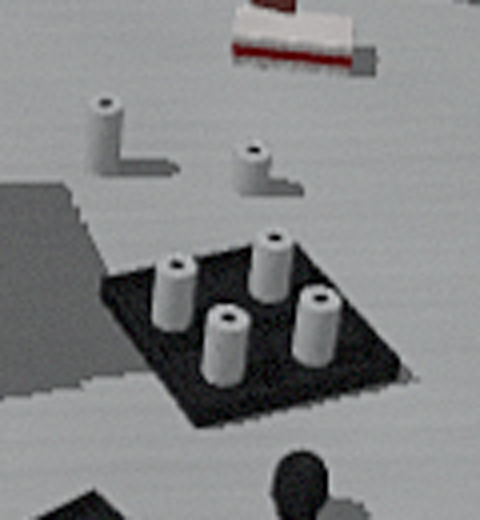

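The new spacer stands upright in the fourth compartment, at (175,290) in the crop. Its top is at the same 43.6 mm as the other three. Now the handle: I turn the gripper so that it closes across the bar, taking the way round that joint 7 allows, then move over it.

```bash
python3 -m creep '[[0.45,0,0,0,0.145],[0.45,0,0,0,0.145],[0.45,0,0,0,0.145],[0.45,0,0,0,0.145],[0.45,0,0,0,0.145]]'; python3 -m creep '[[0.45,0,0,0,0.145],[0.45,0,0,0,0.145],[0.45,0,0,0,0.145],[0.45,0,0,0,0.145],[0.45,0,0,0,0.145]]';python3 -m creep '[[0.45,0,0,0,0.145],[0.45,0,0,0,0.145],[0.45,0,0,0,0.145],[0.45,0,0,0,0.145],[0.45,0,0,0,0.145]]';python3 -m creep '[[0.45,0,0,0,0.145],[0.45,0,0,0,0.145],[0.45,0,0,0,0],[0.45,0,0,0,0],[0.45,0,0,0,0]]'
python3 - <<'E'
from h import *
s=status.get_obs();M=Rm(s['ee_rot']);print(s['t'],s['ee_pos'],s['ee_rot'],s['joints'].round(2),'tool shift',M.T@(np.array([.4705,-.148,.24])-s['ee_pos']))
E
```

```text
t: 10.75
ee_pos: [0.6059, 0.1859, 0.2393]
ee_rot: [-3.141, -0.001, -2.826]
wrist_force: [-0.6, 0.4, 0.2]
opening: 0.453
grip_force: 0.0
t: 11.25
ee_pos: [0.6059, 0.186, 0.2393]
ee_rot: [-3.141, -0.001, 2.732]
wrist_force: [-0.3, -1.0, 0.3]
opening: 0.45
grip_force: 0.0
t: 11.75
ee_pos: [0.6059, 0.186, 0.2393]
ee_rot: [-3.141, -0.0, 2.007]
wrist_force: [-0.0, -0.3, 0.0]
opening: 0.447
grip_force: 0.0
t: 12.25
ee_pos: [0.6062, 0.187, 0.2395]
ee_rot: [-3.141, -0.0, 1.728]
wrist_force: [0.1, -0.2, 0.0]
opening: 0.453
grip_force: 0.0
12.25 [0.60618204 0.18696968 0.23948995] [-3.14130266e+00 -2.77784947e-05  1.72764061e+00] [-0.73  0.44  0.51  1.58 -0.23  1.18 -0.02] tool shift [-0.30966415 -0.18633964 -0.00046461]
```

```bash
python3 -m creep '[[0.45,-0.031,-0.0186,0,0],[0.45,-0.031,-0.0186,0,0],[0.45,-0.031,-0.0186,0,0],[0.45,-0.031,-0.0186,0,0],[0.45,-0.031,-0.0186,0,0]]'; python3 -m creep '[[0.45,-0.031,-0.0186,0,0],[0.45,-0.031,-0.0186,0,0],[0.45,-0.031,-0.0186,0,0],[0.45,-0.031,-0.0186,0,0],[0.45,-0.031,-0.0186,0,0]]'
cat > lid.py <<'E'
from h import *
np.set_printoptions(precision=4,suppress=True)
def bar(fn=None):
    s=status.get_obs();print(s['t'],s['ee_pos'],s['ee_rot'],s['joints'].round(2))
    for n in('wrist','top'):
        p=cam(n);C=cloud(p);z=C[...,2]
        if fn and n=='wrist':save(p,fn)
        m=(z>.15)&(z<.172)&(p['range_z']>0)&(abs(C[...,0]-.48)<.08)&(abs(C[...,1]+.14)<.1)&(p['pixels'].max(-1)<110)
        nn,l,st,ce=cv2.connectedComponentsWithStats(m.astype(np.uint8))
        if nn<2: continue
        i=1+st[1:,4].argmax();q=C[l==i];print(n,len(q),cv2.minAreaRect(q[:,:2].astype(np.float32)),'z',np.percentile(q[:,2],[50,95]))
        m=(abs(z-.1235)<.005)&(abs(C[...,0]-.55)<.16)&(abs(C[...,1]+.135)<.19);print(' lid',cv2.minAreaRect(C[m][:,:2].astype(np.float32)))
        print(' net',[(k['conf'],atz(p,k['xy'],.1585)) for k in place_of(p,'lid_handle')][:2])
E
python3 -c "
from lid import *
bar('w4.png')"
```

```text
t: 12.75
ee_pos: [0.5375, 0.0184, 0.2397]
ee_rot: [3.141, -0.0, 1.727]
wrist_force: [0.7, 0.1, 0.8]
opening: 0.449
grip_force: 0.0
t: 13.25
ee_pos: [0.4692, -0.1489, 0.2398]
ee_rot: [3.141, -0.0, 1.727]
wrist_force: [-0.3, 0.3, -0.7]
opening: 0.449
grip_force: 0.0
13.25 [ 0.4692 -0.1489  0.2398] [ 3.1409 -0.0002  1.7271] [-0.37  0.18  0.67  1.92 -0.13  1.08  0.51]
wrist 2516 ((0.4692087471485138, -0.14899230003356934), (0.011868946254253387, 0.12018504738807678), 8.677971839904785) z [0.1633 0.165 ]
 lid ((0.5435989499092102, -0.13034622371196747), (0.20497867465019226, 0.29241257905960083), 8.713440895080566)
 net [(0.76, array([ 0.469 , -0.1503,  0.1585]))]
top 46 ((0.4635217785835266, -0.10268466919660568), (0.011332734487950802, 0.028609784319996834), 13.898438453674316) z [0.1637 0.1683]
 lid ((0.54718017578125, -0.13649500906467438), (0.20710891485214233, 0.3081071972846985), 8.774123191833496)
 net [(0.8, array([ 0.4697, -0.1523,  0.1585]))]
```

View pics/w4.png

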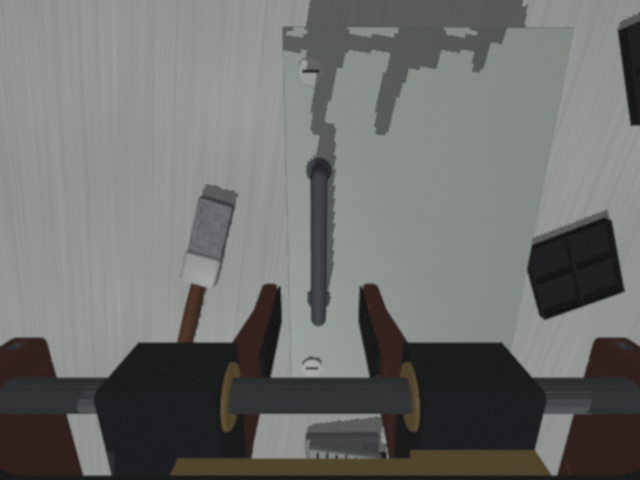

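The bar, running from (318,165) to (318,320), lies centred between the fingers and square to their closing direction. I go down 100 mm and close.

```bash
python3 -m creep '[[0.45,0,0,0.03,0],[0.45,0,0,0.03,0],[0.45,0,0,0.02,0],[0.45,0,0,0.014,0],[0.45,0,0,0.006,0]]'
python3 -m creep '[[0.45,0,0,0,0],[0.05,0,0,0,0],[0.05,0,0,0,0],[0.05,0,0,0,0],[0.05,0,0,0,0]]' 25
python3 - <<'E'
import numpy as np
r,a0=np.hypot(.178,.038),np.arctan2(.038,.178)
P=lambda d:np.array([-r*np.cos(a0+np.radians(d)),r*np.sin(a0+np.radians(d))])
th=[0,1,3,6,10,14,18,22,26,30,34,38,42,46,50,54,57,59,60]
for a,b in zip(th,th[1:]):
    d=P(b)-P(a);print(a,b,'y %+.4f z %+.4f'%(d[0],-d[1]))
print(P(60)-P(0))
E
```

```text
t: 13.95
ee_pos: [0.4699, -0.1459, 0.1381]
ee_rot: [-3.139, -0.001, 1.728]
wrist_force: [0.1, -0.4, -0.1]
opening: 0.448
grip_force: 0.0
t: 14.45
ee_pos: [0.4681, -0.1478, 0.1397]
ee_rot: [-3.138, -0.001, 1.724]
wrist_force: [-3.3, 0.5, 10.0]
opening: 0.13
grip_force: 25.2
0 1 y +0.0007 z -0.0031
1 3 y +0.0015 z -0.0062
3 6 y +0.0027 z -0.0091
6 10 y +0.0044 z -0.0119
10 14 y +0.0052 z -0.0116
14 18 y +0.0060 z -0.0112
18 22 y +0.0067 z -0.0108
22 26 y +0.0075 z -0.0103
26 30 y +0.0082 z -0.0097
30 34 y +0.0088 z -0.0091
34 38 y +0.0094 z -0.0085
38 42 y +0.0100 z -0.0078
42 46 y +0.0105 z -0.0071
46 50 y +0.0110 z -0.0063
50 54 y +0.0114 z -0.0056
54 57 y +0.0088 z -0.0036
57 59 y +0.0060 z -0.0022
59 60 y +0.0030 z -0.0010
[0.12190897 0.13515252]
```

```bash
python3 -m creep '[[0.05,0,0.0007,-0.0031,0],[0.05,0,0.0015,-0.0062,0],[0.05,0,0.0027,-0.0091,0],[0.05,0,0.0044,-0.0119,0],[0.05,0,0.0052,-0.0116,0]]'
python3 -m creep '[[0.05,0,0.006,-0.0112,0],[0.05,0,0.0067,-0.0108,0],[0.05,0,0.0075,-0.0103,0],[0.05,0,0.0082,-0.0097,0],[0.05,0,0,0,0]]'
```

```text
t: 14.95
ee_pos: [0.4815, -0.1457, 0.1811]
ee_rot: [-3.136, -0.001, 1.724]
wrist_force: [-7.5, -1.4, -1.6]
opening: 0.128
grip_force: 25.0
t: 15.45
ee_pos: [0.5086, -0.1416, 0.2243]
ee_rot: [-3.134, -0.003, 1.724]
wrist_force: [-19.5, -1.0, 9.6]
opening: 0.127
grip_force: 25.0
```

The wrist force shows that my arc runs about 2 mm too close to the hinge. I correct outwards and continue.

```bash
python3 -m creep '[[0.05,0,-0.0014,-0.0014,0],[0.05,0,0.0088,-0.0091,0],[0.05,0,0.0094,-0.0085,0],[0.05,0,0.01,-0.0078,0],[0.05,0,0,0,0]]'
python3 - <<'E'
from h import *
s=status.get_obs();print(s['ee_pos'],s['ee_rot'],s['wrist_force'],s['ft_torque'])
p=cam('top');C=cloud(p);z=C[...,2]
ex=np.array([.9885,.1513]);ey=np.array([-.1513,.9885])
c=np.array([.5474,-.1367]);X=(C[...,:2]-c)@ex;Y=(C[...,:2]-c)@ey
for lo,hi in((-.14,-.08),(.08,.14)):
    m=(Y>lo)&(Y<hi)&(X>-.12)&(X<.12)&(z>.128)&(z<.33)
    A=np.polyfit(X[m],z[m],1);print(m.sum(),'lid deg',np.degrees(np.arctan(A[0])),np.std(z[m]-np.polyval(A,X[m])))
E
```

```text
t: 15.95
ee_pos: [0.5375, -0.1373, 0.2522]
ee_rot: [-3.138, -0.001, 1.724]
wrist_force: [-15.5, 1.0, 14.0]
opening: 0.129
grip_force: 25.0
[ 0.53745938 -0.13732046  0.25220456] [-3.13841340e+00 -1.27741608e-03  1.72426348e+00] [-15.4803806    0.96628928  14.00452846] [0.07213396 3.42939978 0.0454129 ]
535 lid deg -36.500559048451734 0.005850947751417545
1067 lid deg -40.19102923866236 0.004402787642429489
```

```bash
python3 -m creep '[[0.05,0,-0.0008,-0.0013,0],[0.05,0,0.0105,-0.0071,0],[0.05,0,0.011,-0.0063,0],[0.05,0,0.0114,-0.0056,0],[0.05,0,0.0088,-0.0036,0]]'
python3 -m creep '[[0.05,0,0.006,-0.0022,0],[0.05,0,0.003,-0.001,0],[0.05,0,0,0,0],[0.05,0,0,0,0],[0.05,0,0,0,0]]'
cat > ang.py <<'E'
from h import *
s=status.get_obs();print(s['t'],s['ee_pos'],s['wrist_force'],s['grip_force'],s['joints'].round(2))
d=np.array(s['ee_pos'])-[.4681,-.1478,.1397];a=np.array([d[:2]@[.9885,.1513]-.178,d[2]+.038])
print('from tcp',np.degrees(np.arctan2(a[1],-a[0])-np.arctan2(.038,.178)),np.hypot(*a))
ex=np.array([.9885,.1513]);ey=np.array([-.1513,.9885]);c=np.array([.5474,-.1367])
for n in('top','scene'):
    p=cam(n);C=cloud(p);z=C[...,2];X=(C[...,:2]-c)@ex;Y=(C[...,:2]-c)@ey
    for lo,hi in((-.145,-.075),(.075,.145)):
        m=(Y>lo)&(Y<hi)&(X>-.05)&(X<.11)&(z>.135)&(z<.32)&(p['range_z']>0)
        if m.sum()<50: print(n,m.sum());continue
        q=np.c_[X[m],z[m]].astype(np.float32);vx,vz,*_=cv2.fitLine(q,cv2.DIST_HUBER,0,.01,.01).ravel();print(n,m.sum(),'lid deg',np.degrees(np.arctan2(abs(vz),-np.sign(vz)*vx)))
    if n=='scene':save(p,'s5.png',(160,60,400,340),2)
E
python3 ang.py
```

```text
t: 16.5
ee_pos: [0.5792, -0.1313, 0.2757]
ee_rot: [-3.141, 0.0, 1.724]
wrist_force: [-4.1, -1.7, 3.2]
opening: 0.128
grip_force: 25.0
t: 17.0
ee_pos: [0.5881, -0.1299, 0.2785]
ee_rot: [3.141, 0.001, 1.724]
wrist_force: [-4.1, -1.9, 5.2]
opening: 0.129
grip_force: 25.0
17.0 [ 0.58813187 -0.12993247  0.27853796] [-4.09826473 -1.92904023  5.21384004] 25.000142455101013 [-0.34  0.37  0.65  1.61 -0.23  1.24  0.51]
from tcp 60.187796508346665 0.18568881584810595
top 635 lid deg 58.07028
top 601 lid deg 59.308796
scene 3019 lid deg 59.82525
scene 2734 lid deg 59.779705
```

View pics/s5.png

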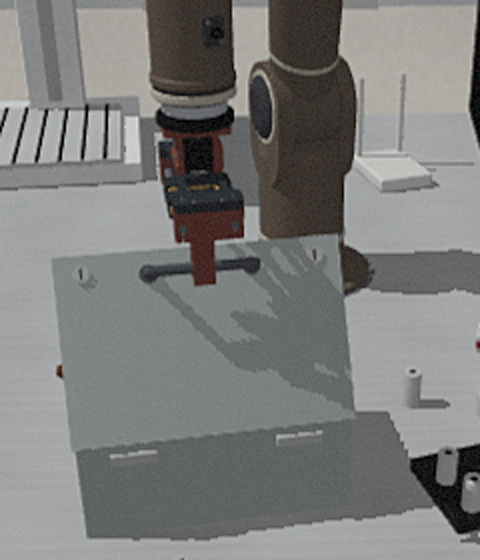

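The lid is open with the fingers gripping the bar at (203,270). All estimates put it at 58–60 degrees, and the 25 N grip is steady. I'm handing it in.

```bash
python3 -c "
from cell import ctrl
print(ctrl.close_job())"
```

```text
the job is handed in; nothing more can be done
None
```

The 40 mm spacer stands released in the tray's empty compartment, the gripper is holding the lid open by its handle at about 60 degrees, and I've handed the job in; the hand-in returned no verdict.

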